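# Put the lock nut away and slide the spares case shut until its tongue clicks

## Robot

A 6-joint arm with a two-finger parallel gripper is mounted at the origin on a cart in front of the work surface, level with it; the furniture and walls round the work are solid. World frame = base frame: x ahead of the robot, y to its left, z up, the work surface at z = 0. Lengths are in m, angles in rad, forces in N, time in s.
With the tool pointing down it reaches from about 0.35 to 0.775 m from the base axis. Payload 7.3 kg.
Tool frame: the origin (TCP) lies between the finger pads; the fingertips stand ahead of it and the grasp point (between the pads) lies 6 mm ahead of it (robot.tip_extent is the x of the fingertips in the tool frame, in m); x points along the fingers, z is the direction in which the jaws open and shut, and the axes are right-handed (so a half turn about x gives the same grasp; the last joint's range is limited). The gripper opens to 92 mm and grips with 3 to 60 N. Pads are 19 mm wide; open, the fingers measure 130 mm over their backs; the gripper's body (75 mm by 190 mm) begins 47 mm behind the grasp point.
Start: joints at [-1.296, 0.342, 1.524, -0, 1.275, -0.146], TCP at [0.214, -0.479, 0.252] pointing down, gripper open.
Joint ranges: [-2.53, 2.53], [-0.77, 2.02], [0.04, 2.7], [-1, 4.14], [0.28, 2.66], [-3.11, 3.11]. Speed limits (rad/s): [2.57, 2.57, 3.14, 3.14, 3.14, 3.14].

## Interface

Orientations are given as [roll, pitch, yaw] about the fixed x, y, z axes, in that order (R = Rz(yaw) Ry(pitch) Rx(roll)).
In Python, from cell import robot gives the robot as it stands. The module is installed in compiled form; this text tells all that it offers.
- The arm moves only by the shell command python3 -m creep 'ROWS' [FORCE]. ROWS is JSON, a list of rows, each an object with "translation": the shift along the tool's x, y, z in m, a list of three; "twist": the turn, a rotation vector about the tool's x, y, z in rad, a list of three; "hand": the opening in per cent of the stroke, from 0 (shut) to 100 (fully open). A call has 1 to 5 rows; each row is the pose to reach, as a shift and turn from the pose measured when the call began, along the tool's axes at that moment; what a row does not reach only later rows make up. A row lasts 1/10 s, in which the tool goes at most 50 mm and 8.59 degrees, less where a joint would pass 70% of its speed; a pose out of reach is approached as far as the arm can. A call with a gripper value outside its range is refused whole. The fingers move at their own pace and stop on an object; FORCE is the grip in N (left out, the last holds). Time passes only in rows, so rows that repeat a pose let the fingers close. It gives the time, the measured TCP pose, the force and the opening at its end, in the units of the state.
- robot.observe(): the state, without advancing time (a new reading comes with each control period).
- robot.read_camera(name): name is "scene" or "top" or "wrist"; returns the picture (384x512x3 uint8, blue, green, red); there is no depth.
- robot.calibration(name): a dict with "intrinsics" (3x3 intrinsics, pixels), "cam_to_world" (4x4, takes a point from camera to world coordinates); the wrist camera has in their place "mount" (4x4, takes a point from camera to tool coordinates, whose origin is the TCP and whose axes are the tool frame's). Camera axes: x right, y up, looking along -z (the intrinsics and any distortion apply to the point x, -y, -z); pixel columns grow to the right and rows downward; lengths in m; the calibration is good to about 2 mm. A picture is of the moment at which its call begins: read the wrist's pose just before it. calibration takes no time and is no camera call.
- robot.hand_in(): hands the job in, once; it reports no verdict.
The state is a dict: "time": time; "qpos": joint angles; "qvel": joint speeds; "joint_efforts": joint torques, N m; "tool_pos": TCP position; "tool_rot": TCP orientation; "contact_force": force on the tool from outside, world axes, zero at the start; "torque": the same for the moment, N m; "opening": finger opening in m.
Only numpy, scipy, OpenCV 4.12 (cv2) and the standard library are available. Lean on these libraries where they do the work, as an engineer would, in place of code of your own. Each camera call takes 0.05 s, during which the arm holds its last target. There are 200 camera calls.

## Task

Put the steel lock nut into the open part of the grey spares case, then slide the case's lid shut along its rails until its spring tongue has clicked over the catch and dropped in behind it. Feel your way gently: do not ram the tongue against the catch's end stop, do not lift the lid out of its rails, and leave the other things on the bench where they are.

Things in the scene. Friction and masses are not known exactly. Their poses are not given: they have to be found in the camera images.
- nut_a: the lock nut: grey steel hexagonal ring lying flat, 41 mm across flats (along its x), 47 mm across corners (along its y), 18 mm high; origin at the centre of its underside. It lies loose on the bench at the start.
- case: the spares case: grey painted steel box screwed to the bench (fixed), 240 (x, from -140 to +100) x 130 (y) x 47.5 mm; origin in its underside, z up. +x is the way the lid slides to close. From x=-105 to +34 mm it is an open-topped compartment with its floor at z=8 mm; from x=+34 to +100 mm a solid deck, top at z=28 mm, that carries the dark steel catch.
- rails (a point): mid-length of the case's two rails, midway between them, at their top (z=36 mm of the case), axes as the case. The rails run along both sides from case x=-140 to +50 mm, are 9 mm wide and 102 mm apart, and carry the lid under a lip (underside 5.5 mm, top 10.5 mm above this point).
- catch_mean (a point): point on the case's deck (case x=72, z=28 mm), at the middle of the catch's pocket if the catch sits at its mean place; axes as the case. The catch itself is screwed in slots up to 10 mm to either side along x and is not measured. From here, along x, in mm: 35 degree ramp up from -25 to -14.5, flat ridge (7.5 high) to -4.5, pocket 9 long, end stop at +4.5. 34 wide in y.
- lid: the sliding lid: loose aluminium plate 150 (x) x 117 (y) x 4 mm, about 0.15 kg, already in the rails with 1.5 mm play at each side and 1.5 mm in height; axes as the case. Origin at the centre of its underside. At the start it is 106 to 118 mm open (origin at case x=-136 to -148 mm), sticking out at the case's -x end; shut, it lies at about case x=-30 mm, give or take 11.5 mm with the catch.
- lid_rib (a point): middle of the top of the lid's grip rib: the upright rib is 10 mm thick (along the lid's x), 50 mm long (y) and stands 24 mm above the plate's top, 40 mm ahead (+x) of the lid's origin. It can be pinched from above across its 10 mm or pushed.
- tongue (a joint): angle (rad) of the 26 mm wide spring tongue hinged at the lid's leading edge, reaching 30 mm ahead. 0 = at rest, in line with the lid; about 0.1 when lifted onto the ridge; back to 0 behind it: the click. Pushing the lid takes 0 to 2 N on the open rails, up to about 7 N along the slide on the ramp (which also lifts the lid with up to 5 N), little on the ridge and just after the click; about 3 mm later the end stop is solid.
- hook: the rounded steel hook under the tongue's tip, 6 mm thick along x, 20+ mm wide; origin at its lowest point, 5 mm below the lid's underside and 102 mm ahead (+x) of the lid's origin.
- elbow_a: bystander: grey steel pipe elbow, 59x83x42 mm, origin at the centre of its underside
- tape_measure: bystander: pocket tape measure, 68x72x34 mm, origin at the centre of its underside
- mug: bystander: grey-blue mug, 85x115x88 mm, origin at the centre of its underside
Not all that is in view belongs to the job. There is more than one size of the lid; the one meant has the size given above.

How it is judged:
On the way, in this order (a step that is already met when the one before it is completed fails the run):
1. the lock nut lies in the case's compartment, let go, with the lid still open (x of nut_a in the frame of case between -0.105 and 0.034 m and y of nut_a in the frame of case between -0.06 and 0.06 m and z of nut_a in the frame of case below 0.03 m and contact force between the fingers and nut_a below 0.2 N and linear speed of nut_a below 0.05 m/s and x of lid in the frame of case below -0.07 m), for 0.2 s.
2. the lid's tongue is lifted by the catch as the lid slides in its rails (value of joint tongue above 0.07 rad and x of lid in the frame of case above -0.065 m and z of lid in the frame of case below 0.041 m).
At the end, for the whole second after the job is handed in: The nut is in the compartment under the lid; the lid is in its rails (within 4 mm across, 0.05 rad), 18 to 42 mm on the -x side of the case's origin, at rest, with its tongue dropped in behind the catch's ridge (tongue angle below 0.04 rad) (x of nut_a in the frame of case between -0.105 and 0.034 m and y of nut_a in the frame of case between -0.06 and 0.06 m and z of nut_a in the frame of case below 0.03 m and value of joint tongue below 0.04 rad and x of lid in the frame of case between -0.042 and -0.018 m and y of lid in the frame of case between -0.004 and 0.004 m and z of lid in the frame of case between 0.033 and 0.0405 m and angle between the x axis of lid and the x axis of case, either way round below 0.05 rad and linear speed of lid below 0.01 m/s); the robot touches nothing.
It fails at once if the hook of the tongue is pressed against the catch (part of the case) with more than 16 N (contact force between hook and case above 16 N).
It fails at once if the lid is lifted out of its rails (z of lid in the frame of case above 0.06 m).
It fails at once if the elbow, the tape measure or the mug is moved by more than 30 mm (distance of any of elbow_a, tape_measure, mug from where it was at the start of the episode above 0.03 m).
It also fails if it takes over 72 s, if anything falls off the work surface, if the arm or the gripper's body presses on something with over 40 N, if the wrist force passes 120 N, or if a joint passes its speed limit or range.

## Working session

There is one attempt and no reset: what is moved stays moved. The work goes in short steps, Python scripts to look and compute and a shell command to move; the robot and the scene stay as the last step left them, time stands still between calls to the robot, and variables do not carry over. Pictures are saved under pics/ and viewed, about 8 in all and at most 12, crops included, and the job is handed in when it is done.

```bash
mkdir -p pics
cat > h.py <<'E'
import numpy as np, cv2
from cell import robot
from scipy.spatial.transform import Rotation as R
def T():
    o=robot.observe(); t=np.eye(4); t[:3,:3]=R.from_euler('xyz',o['tool_rot']).as_matrix(); t[:3,3]=o['tool_pos']; return t
def snap(name,fn):
    c=robot.calibration(name); M=c['cam_to_world'] if 'cam_to_world' in c else T()@c['mount']
    im=robot.read_camera(name); cv2.imwrite('pics/'+fn+'.png',im); np.savez('pics/'+fn+'.npz',K=c['intrinsics'],M=M); return im
def ray(fn,u,v,z):
    d=np.load('pics/'+fn+'.npz'); K,M=d['K'],d['M']
    p=np.linalg.inv(K)@[u,v,1]; r=M[:3,:3]@[p[0],-p[1],-p[2]]; o=M[:3,3]
    return o+r*(z-o[2])/r[2]
def proj(fn,P):
    d=np.load('pics/'+fn+'.npz'); p=np.linalg.inv(d['M'])@np.append(P,1); q=d['K']@[p[0],-p[1],-p[2]]; return q[:2]/q[2]
E
python3 - <<'E'
from h import *
a=snap('top','top0'); b=snap('scene','scene0')
c=robot.calibration('top');print(c); print(robot.calibration('wrist')); print(robot.observe(),robot.tip_extent)
cv2.imwrite('pics/both.png',cv2.resize(np.vstack([a,b]),(800,1200))[:600]); cv2.imwrite('pics/top0b.png',cv2.resize(a,(800,600),interpolation=2));cv2.imwrite('pics/scene0b.png',cv2.resize(b,(800,600),interpolation=2))
E
```

```text
{'intrinsics': array([[440.86086426,   0.        , 263.01238018],
       [  0.        , 440.86086426, 191.97711414],
       [  0.        ,   0.        ,   1.        ]]), 'cam_to_world': array([[-1.75939033e-04,  9.94349133e-01, -1.06159181e-01,
         4.11843408e-01],
       [-9.99786933e-01,  2.01634168e-03,  2.05431987e-02,
         1.48203979e-02],
       [ 2.06411650e-02,  1.06140176e-01,  9.94136915e-01,
         1.27319525e+00],
       [ 0.00000000e+00,  0.00000000e+00,  0.00000000e+00,
         1.00000000e+00]])}
{'intrinsics': array([[289.67056029,   0.        , 257.47660308],
       [  0.        , 289.67056029, 190.91870452],
       [  0.        ,   0.        ,   1.        ]]), 'mount': array([[ 5.62521310e-05,  2.83605660e-01, -9.58940992e-01,
        -1.32028588e-01],
       [ 6.76128474e-04,  9.58940764e-01,  2.83605632e-01,
         7.67847911e-02],
       [ 9.99999770e-01, -6.64320731e-04, -1.37811401e-04,
        -2.78249222e-04],
       [ 0.00000000e+00,  0.00000000e+00,  0.00000000e+00,
         1.00000000e+00]])}
{'time': 0.1, 'qpos': array([-1.29597398e+00,  3.42679212e-01,  1.52490872e+00,  1.49079368e-05,
        1.27539808e+00, -1.46033015e-01]), 'qvel': array([-0.00073689, -0.00178076, -0.00278482, -0.00076001,  0.00036229,
       -0.0026809 ]), 'joint_efforts': array([ 2.15760556e-03, -4.32002449e+01, -2.44695926e+01,  7.19887996e-02,
        5.25960024e-02, -3.52438838e-05]), 'tool_pos': array([ 0.2144043 , -0.4788717 ,  0.25110531]), 'tool_rot': array([2.98532848, 1.5694029 , 1.83538316]), 'contact_force': array([-0.26287075,  0.21925323, -0.03830238]), 'torque': array([ 0.01956486, -0.06744064, -0.02054264]), 'opening': 0.09170720495190379} 0.025
```

View pics/top0b.png

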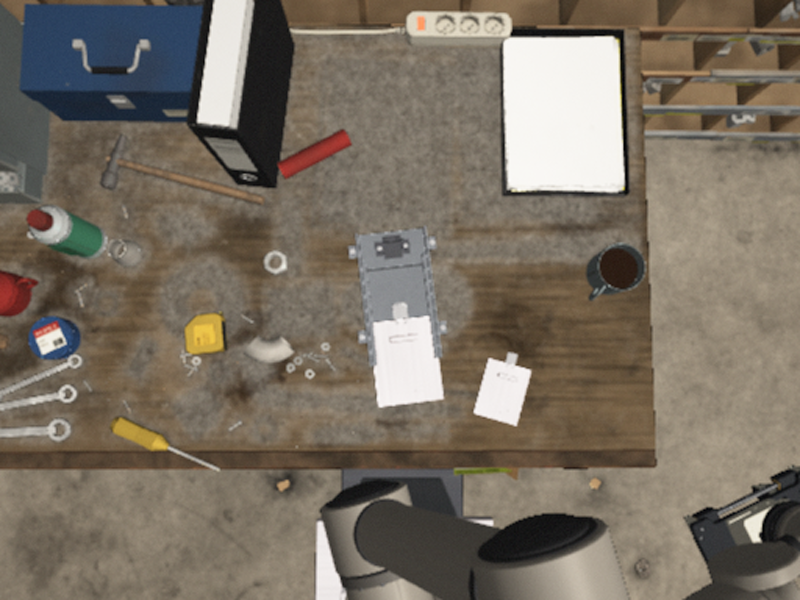

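View pics/scene0b.png

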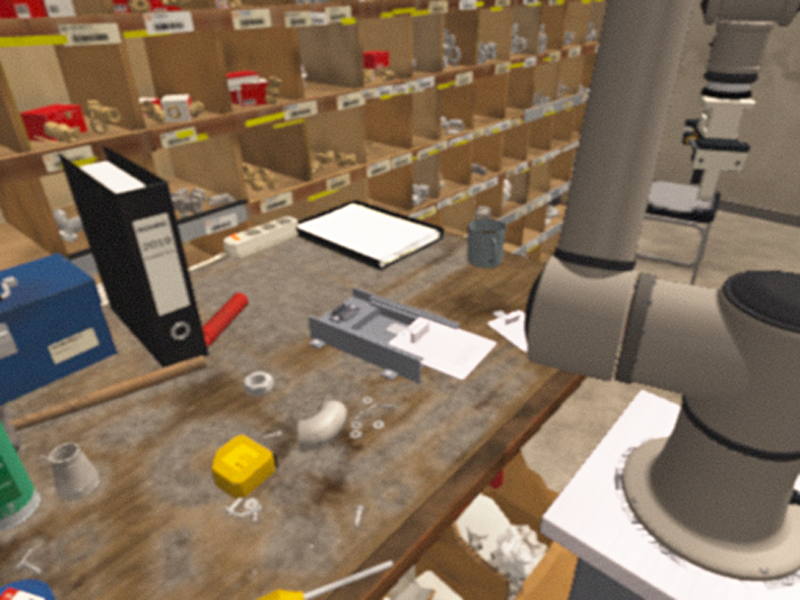

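The top view shows the nut at (276,262). There are two lids: one in the rails at (407,362), and a smaller loose one at (503,390). I'll measure both, along with the nut.

Run:
```python
from h import *
im=cv2.imread('pics/top0.png'); s=512/800
m=cv2.inRange(im,(190,190,190),(255,255,255))
cs,_=cv2.findContours(m,cv2.RETR_EXTERNAL,cv2.CHAIN_APPROX_NONE)
for c in cs:
    if cv2.contourArea(c)<300: continue
    r=cv2.minAreaRect(c); b=cv2.boxPoints(r)
    if not(200<r[0][0]<350 and r[0][1]>190): continue
    z=0.04 if r[0][0]<290 else 0.004
    P=np.array([ray('top0',u,v,z) for u,v in b]); print(r[0],P.round(4).tolist(),np.linalg.norm(P-np.roll(P,1,0),axis=1).round(4))
print('nut',ray('top0',276*s,262*s,0.018))
x,y=int(276*s),int(262*s)
cr=im[y-16:y+16,x-16:x+16]; g=cr.max(2); print(np.median(g))
m=cv2.inRange(cr,(130,130,130),(255,255,255)); M=cv2.findContours(m,0,1)[0]; c=max(M,key=cv2.contourArea); q=cv2.minAreaRect(c); print('nutrect',q, ray('top0',q[0][0]+x-16,q[0][1]+y-16,0.018), proj('top0',[.6,.1,0]))
for n,u,v,z in [('mug',613,268,.088),('elbow',270,350,.04),('tape',205,333,.034),('deckL',358,237,.028),('deckR',428,229,.028)]: print(n,ray('top0',u*s,v*s,z).round(3))
cv2.imwrite('pics/crop0.png',np.hstack([cv2.resize(im[140:270,225:290],(300,600),interpolation=2),cv2.resize(im[220:280,295:345],(500,600),interpolation=2)]))
```

```text
(211.0, 358.5) [[0.1557, 0.1549, 0.04], [0.1555, 0.1062, 0.04], [0.0277, 0.1049, 0.04], [0.028, 0.1531, 0.04]] [0.1278 0.0487 0.1279 0.0482]
(322.1415100097656, 247.2547149658203) [[0.3412, -0.1234, 0.004], [0.4589, -0.1587, 0.004], [0.4361, -0.2388, 0.004], [0.3187, -0.2028, 0.004]] [0.0825 0.1229 0.0834 0.1228]
(258.6076965332031, 225.86154174804688) [[0.5301, 0.072, 0.04], [0.5452, -0.0463, 0.04], [0.3677, -0.0678, 0.04], [0.3534, 0.0488, 0.04]] [0.1782 0.1192 0.1788 0.1175]
nut [0.61548538 0.23673839 0.018     ]
115.0
nutrect ((16.0, 16.0), (14.0, 14.0), 90.0) [0.61745342 0.23860835 0.018     ] [224.73621847 174.07838586]
mug [ 0.595 -0.363  0.088]
elbow [0.453 0.24  0.04 ]
tape [0.484 0.358 0.034]
deckL [0.661 0.086 0.028]
deckR [ 0.676 -0.042  0.028]
```

View pics/crop0.png

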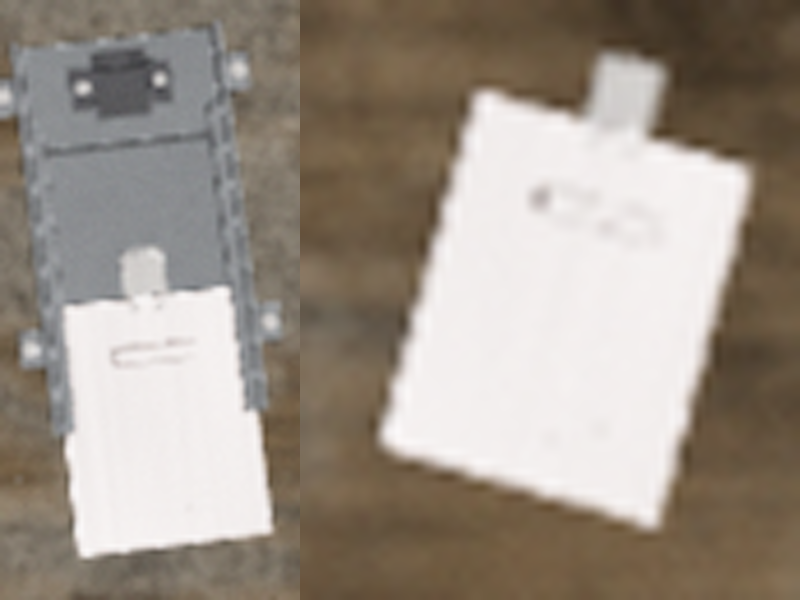

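The lid in the rails measures about 118 mm wide and 178 mm long with its tongue, so it fits the description. The other is about 83 mm wide and is a decoy. Next I'll go above the nut.

```bash
cat >> h.py <<'E'
def rel(p,ang):
    """shift/twist to TCP p, tool x down, tool z at world angle ang (or +pi, nearer)"""
    t=T(); best=None
    for a in (ang,ang+np.pi):
        z=np.array([np.cos(a),np.sin(a),0]); x=np.array([0,0,-1.]); Rm=np.c_[x,np.cross(z,x),z]
        w=R.from_matrix(t[:3,:3].T@Rm).as_rotvec()
        if best is None or np.linalg.norm(w)<np.linalg.norm(best): best=w
    print('trans',(t[:3,:3].T@(np.array(p)-t[:3,3])).round(4).tolist(),'twist',best.round(4).tolist())
E
python3 - <<'E'
from h import *
t=T(); print(t.round(3))
rel([.60,.238,.2],np.pi/2+.126)
E
```

```text
[[-0.     0.913  0.409  0.214]
 [ 0.001  0.409 -0.913 -0.479]
 [-1.     0.    -0.001  0.251]
 [ 0.     0.     0.     1.   ]]
trans [0.0519, 0.6448, -0.4967] twist [0.2949, -0.0014, -0.0]
```

```bash
r='x'; 
python3 -m creep '[{"translation":[0,0.038,-0.030],"twist":[0,0,0],"hand":100},{"translation":[0,0.077,-0.060],"twist":[0,0,0],"hand":100},{"translation":[0,0.115,-0.09],"twist":[0,0,0],"hand":100},{"translation":[0,0.154,-0.12],"twist":[0,0,0],"hand":100},{"translation":[0,0.193,-0.15],"twist":[0,0,0],"hand":100}]'
python3 -m creep '[{"translation":[0,0.038,-0.030],"twist":[0,0,0],"hand":100},{"translation":[0,0.077,-0.060],"twist":[0,0,0],"hand":100},{"translation":[0,0.115,-0.09],"twist":[0,0,0],"hand":100},{"translation":[0,0.154,-0.12],"twist":[0,0,0],"hand":100},{"translation":[0,0.193,-0.15],"twist":[0,0,0],"hand":100}]'
python3 -c "
from h import *
print(T().round(3),robot.observe()['qpos']); rel([.60,.238,.2],np.pi/2+.126)"
```

```text
time: 0.6
tool_pos: [0.3296, -0.2613, 0.2512]
tool_rot: [3.022, 1.569, 1.871]
contact_force: [1.4, -0.9, -0.3]
opening: 0.0918
time: 1.1
tool_pos: [0.4451, -0.0435, 0.2514]
tool_rot: [3.071, 1.569, 1.921]
contact_force: [0.4, -0.5, 0.5]
opening: 0.0917
[[-0.001  0.913  0.408  0.445]
 [ 0.002  0.408 -0.913 -0.044]
 [-1.     0.    -0.002  0.251]
 [ 0.     0.     0.     1.   ]] [-2.70113973e-01  1.99949848e-01  1.72280348e+00  1.43624046e-03
  1.21980257e+00  8.80082206e-01]
trans [0.0518, 0.2563, -0.1938] twist [0.2941, -0.0017, 0.0001]
```

```bash
python3 -m creep '[{"translation":[0.01,0.04,-0.030],"twist":[0.1,0,0],"hand":100},{"translation":[0.02,0.08,-0.060],"twist":[0.2,0,0],"hand":100},{"translation":[0.03,0.12,-0.09],"twist":[0.294,0,0],"hand":100},{"translation":[0.04,0.16,-0.12],"twist":[0.294,0,0],"hand":100},{"translation":[0.05,0.195,-0.147],"twist":[0.294,0,0],"hand":100}]'
python3 -c "
from h import *
rel([.60,.238,.2],np.pi/2+.126)"
```

```text
time: 1.6
tool_pos: [0.5631, 0.1712, 0.2012]
tool_rot: [-2.676, 1.569, 2.162]
contact_force: [0.4, -0.5, 0.6]
opening: 0.0922
trans [0.0013, 0.045, -0.0616] twist [0.0002, -0.0014, 0.0007]
```

```bash
python3 -m creep '[{"translation":[0,0.025,-0.031],"twist":[0,0,0],"hand":100},{"translation":[0,0.045,-0.061],"twist":[0,0,0],"hand":100},{"translation":[0,0.045,-0.061],"twist":[0,0,0],"hand":100}]'
python3 - <<'E'
from h import *
im=snap('wrist','w1'); p=proj('w1',[.6165,.238,.018]); print(p)
u,v=p.astype(int); x0,y0=max(u-60,0),max(v-60,0)
print(x0,y0,im.shape); cv2.imwrite('pics/w1c.png',np.hstack([cv2.resize(im,(512,384)),cv2.resize(im[y0:y0+120,x0:x0+90],(288,384),interpolation=2)]))
E
```

```text
time: 1.9
tool_pos: [0.6006, 0.2413, 0.1997]
tool_rot: [-2.667, 1.568, 2.176]
contact_force: [0.0, -0.4, -0.4]
opening: 0.0918
[262.99913554 163.33048825]
202 103 (384, 512, 3)
```

View pics/w1c.png

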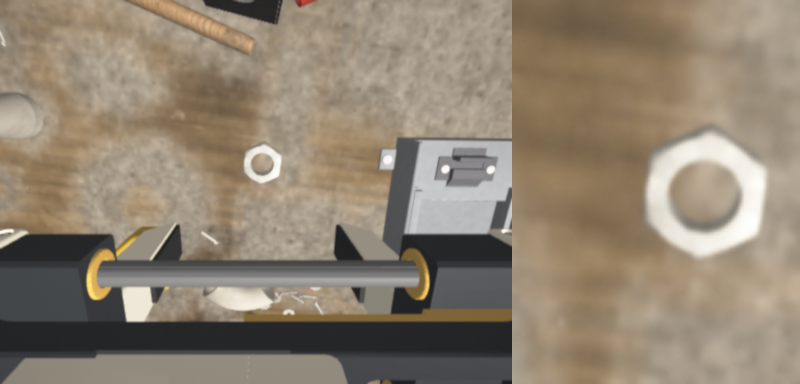

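The nut shows at (263,163) in the wrist picture. Its corners are nearly in line with the image's vertical, and its flats face the fingers. I'll get its 6-fold orientation from the contour.

Run:
```python
from h import *
im=cv2.imread('pics/w1.png'); cr=im[133:193,233:293]
hsv=cv2.cvtColor(cr,cv2.COLOR_BGR2HSV); m=((hsv[...,1]<40)&(hsv[...,2]>150)).astype(np.uint8)*255
c=max(cv2.findContours(m,0,cv2.CHAIN_APPROX_NONE)[0],key=cv2.contourArea); c=cv2.convexHull(c)[:,0]
f=np.zeros_like(m); cv2.fillConvexPoly(f,c,255); ys,xs=np.nonzero(f)
P=np.array([ray('w1',x+233,y+133,.018)[:2] for x,y in zip(xs,ys)]); o=P.mean(0); d=P-o
th=np.arctan2(d[:,1],d[:,0]); r=np.linalg.norm(d,axis=1)
F=(r**6*np.exp(6j*th)).sum(); a=np.angle(F)/6
print('centre',o,'area mm2',len(P), np.ptp(P,axis=0),'corner ang mod60 deg',np.degrees(a))
tz=np.pi/2+.126
flat=[a+np.pi/6+k*np.pi/3 for k in range(-3,6)]; b=min(flat,key=lambda x:abs(x-tz)); print('flat dir',b,np.degrees(b-tz))
for s in flat[:3]: print(np.degrees(s),np.ptp(d@[np.cos(s),np.sin(s)]))
rel([o[0],o[1],.10],b); rel([o[0],o[1],.012],b)
```

```text
centre [0.61661028 0.23857508] area mm2 1240 [0.04529889 0.04217982] corner ang mod60 deg -0.3174864003640391
flat dir 1.5652551437782392 -7.536754619012405
-150.31748640036406 0.042195323168365995
-90.31748640036403 0.04217953247457594
-30.317486400364036 0.04232622975728832
trans [0.0998, 0.0167, 0.0029] twist [0.1346, -0.0011, 0.0025]
trans [0.1878, 0.017, 0.003] twist [0.1346, -0.0011, 0.0025]
```

```bash
python3 -m creep '[{"translation":[0.03,0.017,0.003],"twist":[0.134,0,0],"hand":100},{"translation":[0.07,0.017,0.003],"twist":[0.134,0,0],"hand":100},{"translation":[0.10,0.017,0.003],"twist":[0.134,0,0],"hand":100},{"translation":[0.14,0.017,0.003],"twist":[0.134,0,0],"hand":100},{"translation":[0.170,0.017,0.003],"twist":[0.134,0,0],"hand":100}]' 20
python3 -m creep '[{"translation":[0,0,0],"twist":[0,0,0],"hand":100},{"translation":[0,0,0],"twist":[0,0,0],"hand":0},{"translation":[0,0,0],"twist":[0,0,0],"hand":0},{"translation":[0,0,0],"twist":[0,0,0],"hand":0},{"translation":[0,0,0],"twist":[0,0,0],"hand":0}]' 20
python3 -m creep '[{"translation":[0,0,0],"twist":[0,0,0],"hand":0},{"translation":[0,0,0],"twist":[0,0,0],"hand":0},{"translation":[0,0,0],"twist":[0,0,0],"hand":0},{"translation":[0,0,0],"twist":[0,0,0],"hand":0},{"translation":[0,0,0],"twist":[0,0,0],"hand":0}]' 20
```

```text
time: 2.45
tool_pos: [0.6154, 0.2368, 0.0276]
tool_rot: [-1.546, 1.566, -3.123]
contact_force: [1.0, -0.2, -0.8]
opening: 0.0915
time: 2.95
tool_pos: [0.6155, 0.2366, 0.0281]
tool_rot: [-1.575, 1.566, 3.131]
contact_force: [0.1, -0.0, -1.0]
opening: 0.0644
time: 3.45
tool_pos: [0.6155, 0.2368, 0.0283]
tool_rot: [-1.613, 1.566, 3.093]
contact_force: [0.2, 1.4, 0.6]
opening: 0.041
```

```bash
python3 -m creep '[{"translation":[-0.03,0,0],"twist":[0,0,0],"hand":0},{"translation":[-0.07,0,0],"twist":[0,0,0],"hand":0},{"translation":[-0.11,0,0],"twist":[0,0,0],"hand":0},{"translation":[-0.15,0,0],"twist":[0,0,0],"hand":0},{"translation":[-0.15,0,0],"twist":[0,0,0],"hand":0}]'
python3 - <<'E'
from h import *
print(ray('top0',253.8,171.9,.028),ray('top0',251.4,158.4,.035))
rel([.545,.018,.20],np.pi/2+.126)
E
```

```text
time: 3.95
tool_pos: [0.6189, 0.2374, 0.185]
tool_rot: [1.993, 1.563, 0.417]
contact_force: [0.9, 0.3, -1.0]
opening: 0.0411
[0.60237946 0.01537462 0.028     ] [0.64012596 0.02228147 0.035     ]
trans [-0.0162, -0.0725, 0.2198] twist [-0.1321, -0.0026, -0.0069]
```

```bash
python3 -m creep '[{"translation":[0,-0.015,0.045],"twist":[-0.1,0,0],"hand":0},{"translation":[0,-0.03,0.09],"twist":[-0.132,0,0],"hand":0},{"translation":[0,-0.045,0.135],"twist":[-0.132,0,0],"hand":0},{"translation":[-0.01,-0.06,0.18],"twist":[-0.132,0,0],"hand":0},{"translation":[-0.016,-0.072,0.22],"twist":[-0.132,0,0],"hand":0}]'
python3 - <<'E'
from h import *
im=snap('wrist','w2'); cv2.imwrite('pics/w2b.png',cv2.resize(im,(800,600),interpolation=2))
E
```

```text
time: 4.45
tool_pos: [0.544, 0.016, 0.1992]
tool_rot: [1.944, 1.565, 0.499]
contact_force: [0.5, 0.2, -1.5]
opening: 0.0412
```

View pics/w2b.png

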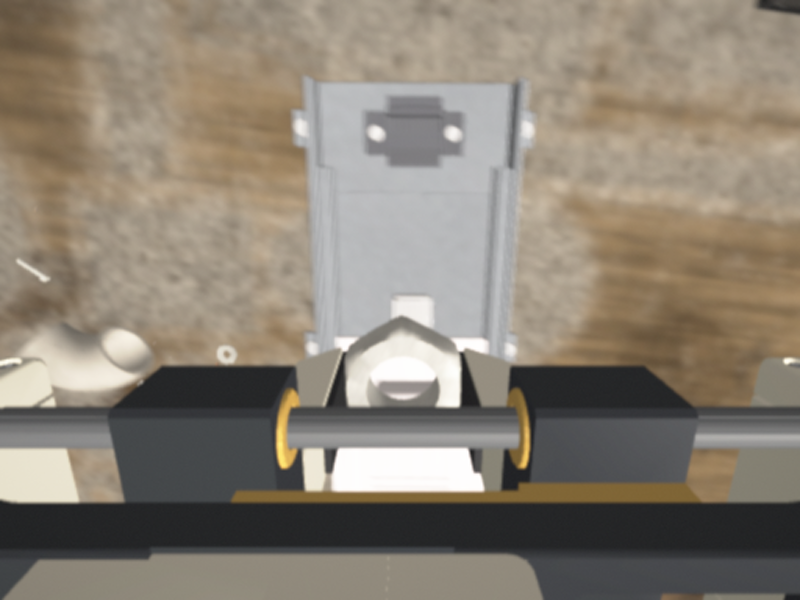

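Run:
```python
from h import *
s=512/800
g=lambda u,v,z:ray('w2',u*s,v*s,z)[:2]
a=(g(320,83,.028)+g(514,83,.028))/2; b=(g(335,189,.028)+g(492,191,.028))/2
print('deck far',a,'step',b,np.linalg.norm(a-b),'yaw',np.arctan2(*(a-b)[::-1]))
rl,rr=g(304,78,.0475),g(525,80,.0475); print('far top corners',rl,rr,np.linalg.norm(rl-rr),'yaw',np.arctan2(*(rl-rr)[::-1])-np.pi/2)
t=g(412,296,.039); l=g(412,340,.040); print('tongue tip',t,'lid lead',l,np.linalg.norm(t-l))
c0,c1=g(415,165,.028),g(415,97,.035);print('catch',c0,c1,np.linalg.norm(c0-c1))
Y=.125; d=np.array([np.cos(Y),np.sin(Y)])
for n,p,x in (('far',a,.1),('top',(rl+rr)/2,.1),('step',b,.034)): print(n,p-x*d)
```

```text
deck far [0.66962286 0.02349604] step [0.60598069 0.01708898] 0.06396386105106923 yaw 0.10033508314681072
far top corners [0.66085358 0.08819157] [ 0.67574503 -0.03758424] 0.12665429291803318 yaw 0.11784814461453341
tongue tip [0.53758394 0.00918512] lid lead [0.50660979 0.00507795] 0.03124527098513133
catch [0.62162516 0.01822683] [0.66064457 0.02367338] 0.039397707049834654
far [0.57040309 0.01102857]
top [0.56907953 0.01283619]
step [0.57224597 0.01285004]
```

Run:
```python
from h import *
rel([.573,.013,.10],np.pi/2+.12);rel([.573,.013,.039],np.pi/2+.12)
```

```text
trans [0.1002, 0.0294, 0.0013] twist [0.0031, 0.0013, -0.0048]
trans [0.1612, 0.0291, 0.0013] twist [0.0031, 0.0013, -0.0048]
```

```bash
python3 -m creep '[{"translation":[0.03,0.029,0.001],"twist":[0,0,-0.005],"hand":0},{"translation":[0.07,0.029,0.001],"twist":[0,0,-0.005],"hand":0},{"translation":[0.11,0.029,0.001],"twist":[0,0,-0.005],"hand":0},{"translation":[0.14,0.029,0.001],"twist":[0,0,-0.005],"hand":0},{"translation":[0.160,0.029,0.001],"twist":[0,0,-0.005],"hand":0}]'
python3 -m creep '[{"translation":[0,0,0],"twist":[0,0,0],"hand":0},{"translation":[0,0,0],"twist":[0,0,0],"hand":0}]'
```

```text
time: 5.0
tool_pos: [0.5708, 0.0134, 0.0366]
tool_rot: [-1.543, 1.565, -2.991]
contact_force: [0.0, 0.4, -1.8]
opening: 0.041
time: 5.2
tool_pos: [0.5701, 0.0134, 0.0355]
tool_rot: [-1.61, 1.563, -3.058]
contact_force: [-0.6, -0.1, -1.7]
opening: 0.0408
```

```bash
python3 -m creep '[{"translation":[0,0,0],"twist":[0,0,0],"hand":55},{"translation":[0,0,0],"twist":[0,0,0],"hand":55},{"translation":[0,0,0],"twist":[0,0,0],"hand":55},{"translation":[0,0,0],"twist":[0,0,0],"hand":55},{"translation":[0,0,0],"twist":[0,0,0],"hand":55}]'
python3 -m creep '[{"translation":[-0.02,0,0],"twist":[0,0,0],"hand":55},{"translation":[-0.05,0,0],"twist":[0,0,0],"hand":55},{"translation":[-0.09,0,0],"twist":[0,0,0],"hand":55},{"translation":[-0.13,0,0],"twist":[0,0,0],"hand":55},{"translation":[-0.15,0,0],"twist":[0,0,0],"hand":55}]'
python3 - <<'E'
from h import *
rel([.45,-.0005,.185],np.pi/2+.12)
rel([.45,-.0005,.185],.12)
print(robot.observe()['qpos'])
E
```

```text
time: 5.7
tool_pos: [0.5702, 0.0134, 0.0358]
tool_rot: [-1.599, 1.564, -3.047]
contact_force: [-0.9, -0.5, -0.3]
opening: 0.0505
time: 6.2
tool_pos: [0.5725, 0.0134, 0.1897]
tool_rot: [-0.993, 1.569, -2.441]
contact_force: [-0.5, 0.0, 0.4]
opening: 0.0506
trans [0.005, -0.1233, -0.0012] twist [0.003, 0.0011, 0.0017]
trans [0.005, -0.1233, -0.0012] twist [-1.5678, -0.0005, 0.0022]
[-0.10961239  0.48316448  1.48062879 -0.00155491  1.17916697  1.33876597]
```

```bash
python3 -m creep '[{"translation":[0,-0.035,0],"twist":[0,0,0],"hand":0},{"translation":[0,-0.07,0],"twist":[0,0,0],"hand":0},{"translation":[0,-0.10,0],"twist":[0,0,0],"hand":0},{"translation":[0,-0.132,0],"twist":[0,0,0],"hand":0},{"translation":[0,-0.132,0],"twist":[0,0,0],"hand":0}]' 20
python3 - <<'E'
from h import *
im=snap('wrist','w3'); cv2.imwrite('pics/w3b.png',cv2.resize(im,(640,480),interpolation=2))
rel([.4415,-.0033,.073],np.pi/2+.12)
E
```

```text
time: 6.7
tool_pos: [0.4379, -0.0026, 0.19]
tool_rot: [-1.482, 1.566, -2.93]
contact_force: [-0.0, 0.0, -0.0]
opening: 0.0152
trans [0.1174, 0.0013, 0.0005] twist [0.0023, 0.0011, 0.0015]
```

View pics/w3b.png

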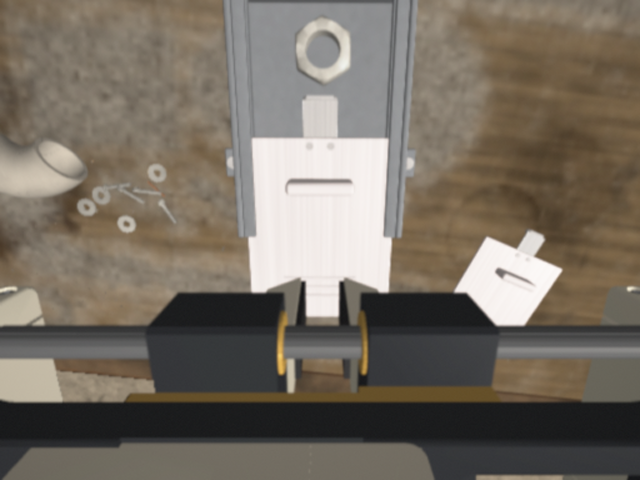

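The nut lies in the compartment at (323,48), and the lid's rib is at (320,187). Next I'll locate the rib and lower the closed fingers behind it.

```bash
python3 - <<'E'
from h import *
for v in (180,187,194): print(ray('w3',256,v*.8,.064))
print('nut',ray('w3',323*.8,48*.8,.026))
E
python3 -m creep '[{"translation":[0.03,0,0],"twist":[0,0,0],"hand":0},{"translation":[0.06,0,0],"twist":[0,0,0],"hand":0},{"translation":[0.09,0,0],"twist":[0,0,0],"hand":0},{"translation":[0.117,0,0],"twist":[0,0,0],"hand":0},{"translation":[0.117,0,0],"twist":[0,0,0],"hand":0}]'
```

```text
[0.48057536 0.00422802 0.064     ]
[0.47564601 0.00362444 0.064     ]
[0.4706614 0.0030141 0.064    ]
nut [0.57187267 0.01335226 0.026     ]
time: 7.25
tool_pos: [0.4392, -0.0026, 0.0709]
tool_rot: [-1.651, 1.564, -3.1]
contact_force: [0.2, 0.3, 1.1]
opening: 0.0004
```

```bash
python3 -m creep '[{"translation":[0.001,0.008,0],"twist":[0,0,0],"hand":0},{"translation":[0,0.014,0],"twist":[0,0,0],"hand":0},{"translation":[0,0.02,0],"twist":[0,0,0],"hand":0},{"translation":[0,0.025,0],"twist":[0,0,0],"hand":0},{"translation":[0,0.03,0],"twist":[0,0,0],"hand":0}]'
python3 -m creep '[{"translation":[0,0.008,0],"twist":[0,0,0],"hand":0},{"translation":[0,0.016,0],"twist":[0,0,0],"hand":0},{"translation":[0,0.024,0],"twist":[0,0,0],"hand":0},{"translation":[0,0.032,0],"twist":[0,0,0],"hand":0},{"translation":[0,0.038,0],"twist":[0,0,0],"hand":0}]'
python3 - <<'E'
from h import *
im=snap('wrist','w4'); cv2.imwrite('pics/w4b.png',cv2.resize(im,(640,480),interpolation=2)); print(T()[:3,2])
rel([.5,.0037,.072],np.pi/2+.12)
E
```

```text
time: 7.75
tool_pos: [0.4698, 0.0011, 0.0713]
tool_rot: [-1.604, 1.565, -3.052]
contact_force: [-0.6, 0.1, -0.3]
opening: 0.0003
time: 8.25
tool_pos: [0.5083, 0.0058, 0.071]
tool_rot: [-1.594, 1.565, -3.042]
contact_force: [-0.6, -0.1, 0.1]
opening: 0.0005
[ 1.22217182e-01 -9.92503377e-01  8.29937106e-05]
trans [-0.0008, -0.0094, 0.0009] twist [0.0025, 0.0001, 0.0042]
```

View pics/w4b.png

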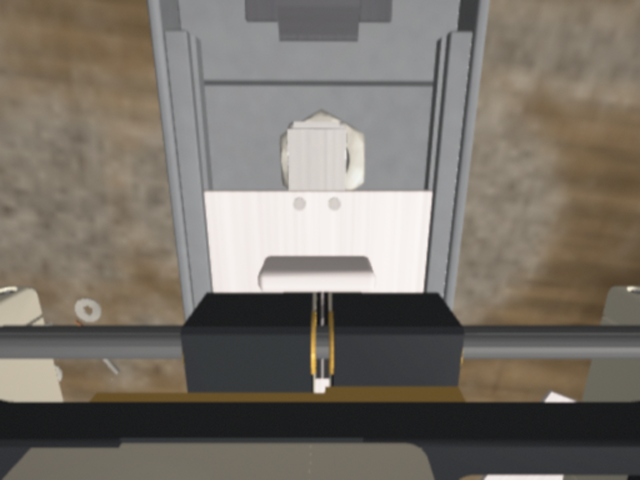

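Run:
```python
from h import *
d=np.array([np.cos(.12),np.sin(.12)]); o=np.array([.5705,.0123])
for n,u,v,z in (('step(34)',320,83,.028),('ramp start',320,41,.028),('ridge front?',320,6,.0355),('tongue tip',318,122,.040),('lid lead',318,191,.040),('rib top front',318,257,.064),('rib top rear',318,276,.064),('lip front(50)',178,33,.0465),('rail R',458,32,.0465)):
    p=ray('w4',u*.8,v*.8,z)[:2]; print(n,p.round(4),'case x',((p-o)@d).round(4))
print('tcp',(T()[:2,3]-o)@d)
```

```text
step(34) [0.6047 0.0188] case x 0.0347
ramp start [0.6214 0.0209] case x 0.0515
ridge front? [0.6324 0.0222] case x 0.0626
tongue tip [0.588  0.0176] case x 0.018
lid lead [0.5585 0.014 ] case x -0.0117
rib top front [0.5357 0.011 ] case x -0.0347
rib top rear [0.5275 0.01  ] case x -0.043
lip front(50) [0.6136 0.0748] case x 0.0502
rail R [ 0.6271 -0.0319] case x 0.0509
tcp -0.06167666097963496
```

```bash
python3 -m creep '[{"translation":[0,0.008,0],"twist":[0,0,0],"hand":0},{"translation":[0,0.016,0],"twist":[0,0,0],"hand":0},{"translation":[0,0.024,0],"twist":[0,0,0],"hand":0},{"translation":[0,0.030,0],"twist":[0,0,0],"hand":0},{"translation":[0,0.034,0],"twist":[0,0,0],"hand":0}]'
python3 -m creep '[{"translation":[0,0.001,0],"twist":[0,0,0],"hand":0},{"translation":[0,0.002,0],"twist":[0,0,0],"hand":0},{"translation":[0,0.003,0],"twist":[0,0,0],"hand":0},{"translation":[0,0.004,0],"twist":[0,0,0],"hand":0},{"translation":[0,0.005,0],"twist":[0,0,0],"hand":0}]'
python3 -c "
from h import *
d=np.array([np.cos(.12),np.sin(.12)]); print((T()[:2,3]-[.5705,.0123])@d)"
```

```text
time: 8.8
tool_pos: [0.5436, 0.01, 0.0709]
tool_rot: [-1.538, 1.567, -2.986]
contact_force: [-1.0, 0.2, 0.0]
opening: 0.0004
time: 9.3
tool_pos: [0.5481, 0.0106, 0.0709]
tool_rot: [-1.574, 1.566, -3.022]
contact_force: [-2.6, -0.0, 2.0]
opening: 0.0006
-0.0224836563678161
```

```bash
for i in 1 2 3 4; do python3 -m creep '[{"translation":[0,0.001,0],"twist":[0,0,0],"hand":0},{"translation":[0,0.002,0],"twist":[0,0,0],"hand":0}]' | grep -E 'pos|force'; done
```

```text
tool_pos: [0.5497, 0.0108, 0.0709]
contact_force: [-3.3, -0.5, 1.8]
tool_pos: [0.5515, 0.0111, 0.0709]
contact_force: [-2.6, -0.5, 1.8]
tool_pos: [0.5536, 0.0114, 0.0709]
contact_force: [-1.9, -0.1, 1.3]
tool_pos: [0.556, 0.0116, 0.0709]
contact_force: [-1.0, 0.6, 1.1]
```

```bash
for i in 1 2 3 4; do python3 -m creep '[{"translation":[0,0.001,0],"twist":[0,0,0],"hand":0},{"translation":[0,0.002,0],"twist":[0,0,0],"hand":0}]' | grep -E 'pos|force'; done
python3 -m creep '[{"translation":[0,0,0],"twist":[0,0,0],"hand":0}]' | grep -E 'pos|force'
python3 - <<'E'
from h import *
im=snap('wrist','w5'); cv2.imwrite('pics/w5b.png',cv2.resize(im,(640,480),interpolation=2))
E
```

```text
tool_pos: [0.5583, 0.0119, 0.0708]
contact_force: [-1.4, 0.4, 0.4]
tool_pos: [0.5604, 0.0121, 0.0709]
contact_force: [-1.4, -0.1, 0.2]
tool_pos: [0.5625, 0.0124, 0.0708]
contact_force: [-1.3, 0.5, 1.3]
tool_pos: [0.5647, 0.0127, 0.0709]
contact_force: [-0.9, 0.6, 0.3]
tool_pos: [0.5651, 0.0127, 0.0709]
contact_force: [-0.1, -0.4, 0.1]
```

View pics/w5b.png

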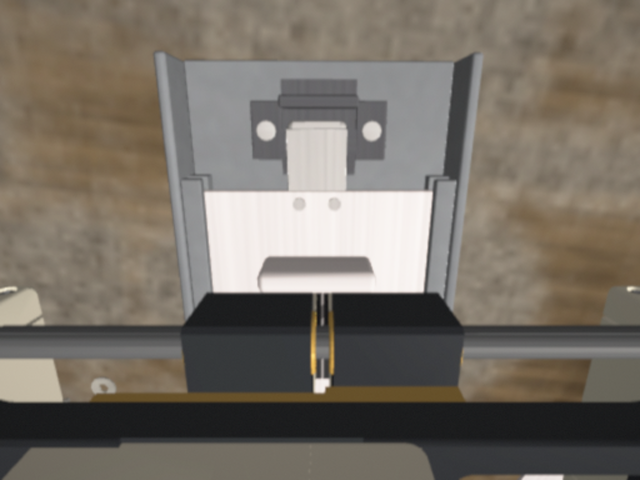

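The tongue tip (318,124) is still lifted on the ridge, and the end stop's face is just ahead at v≈107. I'll continue in single 1 mm steps.

```bash
for i in 1 2 3; do python3 -m creep '[{"translation":[0,0.0005,0],"twist":[0,0,0],"hand":0},{"translation":[0,0.001,0],"twist":[0,0,0],"hand":0},{"translation":[0,0.001,0],"twist":[0,0,0],"hand":0}]' | grep -E 'pos|force'; done
python3 - <<'E'
from h import *
im=snap('wrist','w6'); a=cv2.imread('pics/w5.png')
cv2.imwrite('pics/w6b.png',cv2.resize(np.hstack([a[55:165,185:325],im[55:165,185:325]]),(800,314),interpolation=2))
E
```

```text
tool_pos: [0.5661, 0.0128, 0.0709]
contact_force: [0.3, -0.7, 0.9]
tool_pos: [0.5672, 0.0129, 0.0709]
contact_force: [-0.5, 0.3, -0.4]
tool_pos: [0.5683, 0.013, 0.0709]
contact_force: [-0.1, -0.4, 0.6]
```

View pics/w6b.png

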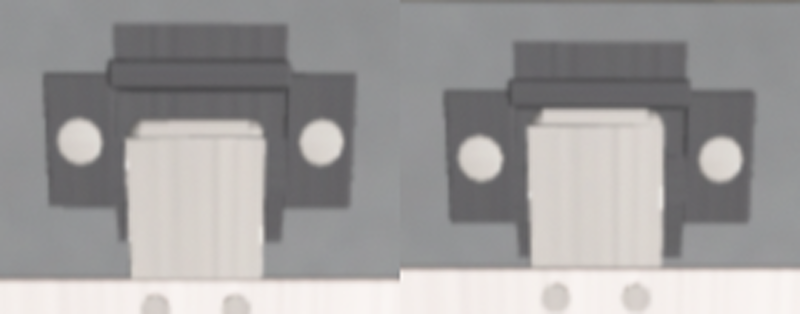

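Run:
```python
from h import *
d=np.array([np.cos(.12),np.sin(.12)]); o=np.array([.5705,.0123])
for f in ('w4','w5','w6'):
    g=cv2.imread(f'pics/{f}.png')[:,:,1].astype(float)
    col=g[:,236:242].mean(1); dc=np.diff(col); lead=130+np.argmax(dc[130:175])
    # tongue width vs row offset from lid lead
    w=[]
    for k in (6,10,38,42,46):
        r=cv2.GaussianBlur(g[lead-k-1:lead-k+2,210:300].mean(0)[None],(5,1),0)[0]; e=np.diff(r); 
        L=np.argmax(e[:45]); Rr=45+np.argmin(e[45:]); w.append((L+210,Rr+210))
    p=ray(f,256,lead,.040)[:2]; print(f,lead,((p-o)@d).round(4),w,[b-a for a,b in w])
```

```text
w4 153 -0.0118 [(np.int64(230), np.int64(288)), (np.int64(230), np.int64(290)), (np.int64(225), np.int64(290)), (np.int64(229), np.int64(290)), (np.int64(229), np.int64(289))] [np.int64(58), np.int64(60), np.int64(65), np.int64(61), np.int64(60)]
w5 153 0.0454 [(np.int64(230), np.int64(276)), (np.int64(230), np.int64(276)), (np.int64(228), np.int64(277)), (np.int64(228), np.int64(277)), (np.int64(228), np.int64(277))] [np.int64(46), np.int64(46), np.int64(49), np.int64(49), np.int64(49)]
w6 149 0.0509 [(np.int64(230), np.int64(276)), (np.int64(230), np.int64(276)), (np.int64(229), np.int64(276)), (np.int64(229), np.int64(276)), (np.int64(229), np.int64(276))] [np.int64(46), np.int64(46), np.int64(47), np.int64(47), np.int64(47)]
```

```bash
python3 -m creep '[{"translation":[0,-0.006,0],"twist":[0,0,0],"hand":0},{"translation":[0,-0.015,0],"twist":[0,0,0],"hand":0},{"translation":[-0.02,-0.02,0],"twist":[0,0,0],"hand":0},{"translation":[-0.04,-0.02,0],"twist":[0,0,0],"hand":0},{"translation":[-0.06,-0.02,0],"twist":[0,0,0],"hand":0}]'
python3 - <<'E'
from h import *
im=snap('wrist','w7'); s=snap('scene','scene7')
a=cv2.resize(im[60:190,170:340],(800,600),interpolation=2)
b=cv2.resize(s[170:250,190:320],(800,492),interpolation=2)
cv2.imwrite('pics/w7b.png',cv2.resize(np.vstack([a,b]),(440,600)))
E
```

```text
time: 12.5
tool_pos: [0.5475, 0.0106, 0.1315]
tool_rot: [-1.59, 1.566, -3.038]
contact_force: [0.2, 0.0, -0.4]
opening: 0.0006
```

View pics/w7b.png

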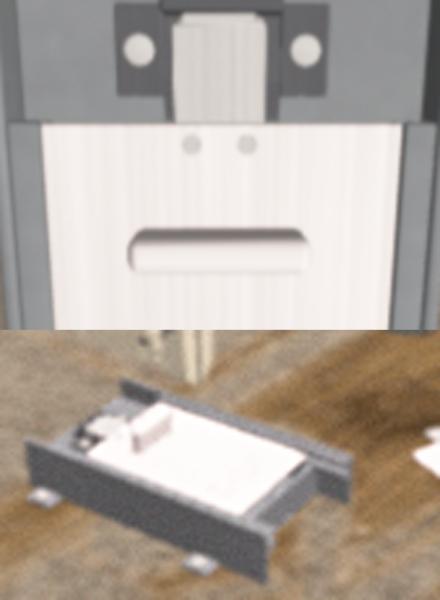

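Run:
```python
from h import *
d=np.array([np.cos(.12),np.sin(.12)]); n=np.array([-d[1],d[0]]); o=np.array([.5705,.0123])
for f in ('w5','w6','w7'):
    g=cv2.imread(f'pics/{f}.png')[:,:,1].astype(float)
    lo,hi=(130,175) if f!='w7' else (75,110)
    lead=lo+np.argmax(np.diff(g[:,236:242].mean(1))[lo:hi]) if f!='w7' else lo+np.argmax(np.diff(g[:,195:225].mean(1))[lo:hi])
    c=(ray(f,256,lead,.040)[:2]-o)@d
    K=np.load(f'pics/{f}.npz'); ks=range(3,41 if f!='w7' else 26); W=[]
    for k in ks:
        r=g[lead-k,200:310]; m=r[45:65].mean(); th=m-30
        i=55
        while r[i]>th:i-=1
        L=i+(th-r[i])/(r[i+1]-r[i]); j=55
        while r[j]>th:j+=1
        Rr=j-1+(r[j-1]-th)/(r[j-1]-r[j]); W.append(Rr-L)
    p=np.polyfit(ks,W,1,w=np.ones(len(W)))
    # predicted growth for flat vs .1 rad
    out=[]
    for a in (0,.1):
        q=[]
        for s in (.003,.027):
            P=[np.append(o+(c+s)*d+n*y,.040+s*np.sin(a)) for y in (-.013,.013)]
            A,B=proj(f,P[0]),proj(f,P[1]); q.append((abs(A[0]-B[0]),(A[1]+B[1])/2))
        out.append(((q[1][0]-q[0][0])/(q[0][1]-q[1][1])).round(4))
    print(f,'lid x',round(c-.075,4),'W root',np.polyval(p,4).round(2),'slope',p[0].round(4),'pred flat/raised',out)
```

```text
w5 lid x -0.0296 W root 46.0 slope 0.0362 pred flat/raised [np.float64(0.046), np.float64(0.0623)]
w6 lid x -0.0241 W root 45.1 slope 0.0491 pred flat/raised [np.float64(0.0459), np.float64(0.0621)]
w7 lid x -0.0238 W root 33.87 slope 0.0631 pred flat/raised [np.float64(0.0336), np.float64(0.0448)]
```

The tongue-width test doesn't settle it. The lid jumped about 2 mm ahead of the fingers, which suggests a click, but I want proof. Viewing the tongue from both sides will give its tip height by parallax.

```bash
python3 -m creep '[{"translation":[0,0,0.04],"twist":[0,0,0],"hand":0},{"translation":[0,0,0.08],"twist":[0,0,0],"hand":0},{"translation":[0,0,0.12],"twist":[0,0,0],"hand":0},{"translation":[0,0,0.12],"twist":[0,0,0],"hand":0},{"translation":[0,0,0.12],"twist":[0,0,0],"hand":0}]' |grep pos
python3 -c "
from h import *
snap('wrist','sR')"
python3 -m creep '[{"translation":[0,0,-0.05],"twist":[0,0,0],"hand":0},{"translation":[0,0,-0.10],"twist":[0,0,0],"hand":0},{"translation":[0,0,-0.15],"twist":[0,0,0],"hand":0},{"translation":[0,0,-0.20],"twist":[0,0,0],"hand":0},{"translation":[0,0,-0.24],"twist":[0,0,0],"hand":0}]' |grep pos
python3 -m creep '[{"translation":[0,0,0],"twist":[0,0,0],"hand":0},{"translation":[0,0,0],"twist":[0,0,0],"hand":0}]' |grep pos
python3 - <<'E'
from h import *
L=snap('wrist','sL'); 
out=[]
for f in ('sL','sR'):
    p=proj(f,[.6355,.020,.04]); im=cv2.imread(f'pics/{f}.png'); u,v=p.astype(int); print(f,u-35,v-30)
    out.append(cv2.resize(im[v-30:v+30,u-35:u+35],(400,343),interpolation=2))
cv2.imwrite('pics/s.png',np.hstack(out))
E
```

```text
tool_pos: [0.5631, -0.1092, 0.1324]
tool_pos: [0.5321, 0.1338, 0.1323]
tool_pos: [0.5308, 0.1358, 0.132]
sL 399 57
sR 59 59
```

View pics/s.png

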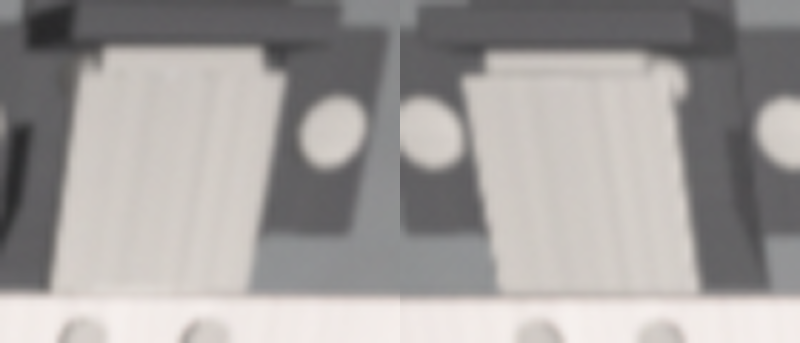

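Run:
```python
from h import *
s=70/400; n=np.array([-np.sin(.12),np.cos(.12)]); d=np.array([np.cos(.12),np.sin(.12)]); o=np.array([.5705,.0123])
S={'sL':(399,57,(80,287,70),(50,247,290)),'sR':(59,59,(63,273,75),(100,298,290))}
res={}
for f,(u0,v0,tip,root) in S.items():
    M=np.load(f'pics/{f}.npz')['M']; cam=((M[:2,3]-o)@n, M[2,3]); y=[]
    for a,b,v in (tip,root):
        P=[ray(f,u0+x*s,v0+v*s,.040)[:2]-o for x in (a,b)]; y.append(np.mean([p@n for p in P])); print(f,[(p@d).round(4) for p in P],[(p@n).round(4) for p in P])
    res[f]=(cam,y); print(f,cam,y)
(cl,yl),(cr,yr)=res['sL'],res['sR']
# apparent y at plane = y + (y-cam_y)*dz/(H-dz): solve dz for tip and root
for i,nm in ((0,'tip'),(1,'root')):
    from scipy.optimize import fsolve
    z,y=fsolve(lambda q:[cl[0]+(q[1]-cl[0])*(cl[1]-.04)/(cl[1]-q[0])-yl[i],cr[0]+(q[1]-cr[0])*(cr[1]-.04)/(cr[1]-q[0])-yr[i]],[.04,0]); print(nm,'z',z,'y',y)
```

```text
sL [np.float64(0.0777), np.float64(0.0779)] [np.float64(0.0173), np.float64(-0.0087)]
sL [np.float64(0.0512), np.float64(0.0514)] [np.float64(0.0168), np.float64(-0.0088)]
sL (np.float64(0.1283621696067029), np.float64(0.26381071847057513)) [np.float64(0.004291014568710854), np.float64(0.004032417050541984)]
sR [np.float64(0.0775), np.float64(0.0775)] [np.float64(0.0156), np.float64(-0.0108)]
sR [np.float64(0.0514), np.float64(0.0514)] [np.float64(0.0156), np.float64(-0.0103)]
sR (np.float64(-0.1193559542210319), np.float64(0.26438164616654863)) [np.float64(0.0024031466955638766), np.float64(0.0026606731897819017)]
tip z 0.0382790636309515 y 0.0033370005495059144
root z 0.03875217006750132 y 0.003339231363076163
```

By triangulation the tongue tip is at z = 38.3 mm and the root at 38.8 mm, so the tongue is flat and has dropped in. A tongue still on the ridge would read about 3 mm higher at the tip.

```bash
python3 -c "
from cell import robot
print(robot.observe()['contact_force'],robot.observe()['time']); print(robot.hand_in())"
```

```text
[ 0.37085153 -0.08032368  0.06575793] 13.9
the job is handed in; nothing more can be done
None
```

The nut is in the spares case, the lid is shut with its tongue dropped in behind the catch, and I handed the job in at 13.9 s. No verdict was reported.

**What I did**
- **Nut:** I gripped it across its flats (opening read 41 mm), set it in the open compartment and saw it lying there with the lid still open.
- **Lid:** I pushed it by its rib with closed fingers, in 1 mm steps once it reached the catch. The readings at the end of each step peaked at about 3.3 N on the ramp and stayed near 1 N on the ridge. Near the click the lid jumped about 2 mm ahead of the fingers.

**Last checks**
- **Lid position:** it measured about 24 mm on the -x side of the case's origin, inside the 18–42 mm range.
- **Tongue:** seen from both sides, its tip is at 38.3 mm and its root at 38.8 mm, so it is flat.
- **Robot:** it was clear of everything, with the force reading close to zero.

**Checks that failed or disagreed**
- An earlier check of the tongue from its width in the picture was inconclusive, so I used the two-sided view instead.
- My sideways measurement put the tongue about 3 mm off the case's centre line. I took this as an error in my case origin, because the rails allow only 1.5 mm.
- The nut was hidden under the lid at the end, so I did not see it again. I did not re-measure the elbow, tape measure or mug; I never worked near them.

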